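# Tighten the cigar-mould press by one click and lock it

## Robot

A 6-joint arm with a two-finger parallel gripper is mounted at the origin on the work surface. World frame = base frame: x ahead of the robot, y to its left, z up, the work surface at z = 0. Lengths are in m, angles in rad, forces in N, time in s.
With the tool pointing down it reaches from about 0.25 to 0.8 m from the base axis. Payload 3.9 kg.
Tool frame: the origin (TCP) lies between the finger pads; the fingertips stand arm.tips_ahead ahead of it and the grasp point (between the pads) lies 3 mm ahead of it (arm.tips_ahead is the distance from the TCP to the fingertips, in m); z points along the fingers, y is the line along which they close (so a half turn about z gives the same grasp; the last joint's range is limited). The gripper opens to 85 mm and grips with 20 to 120 N. Pads are 22 mm wide; open, the fingers measure 114 mm over their backs; the gripper's body (76 mm by 85 mm) begins 54 mm behind the grasp point. The pads swing forward as they close: fully open they stand 13 mm farther back than shut.
Start: joints at [1.141, 0.26, -0.138, 1.173, 0, 1.571], TCP at [0.219, 0.477, 0.253] pointing down, gripper open.
Joint ranges: [-2.78, 2.78], [-0.83, 1.72], [-1.28, 1.37], [-1.9, 2.12], [-1.57, 1.48], [-3.14, 3.14]. Speed limits (rad/s): [2.57, 2.57, 3.14, 3.14, 3.14, 3.14].

## Interface

Orientations are given as a unit quaternion [x, y, z, w].
In Python, from bench import arm gives the robot as it stands.
- The arm moves only by the tool send_rows, never from a script. Its argument "deltas" is a list of rows, each an object with "slide": the shift along the tool's x, y, z scaled (see below), a list of three; "twist": the turn, a rotation vector about the tool's x, y, z scaled (see below), a list of three; "claw": the finger opening in mm, from 0 to 85.4. In form: [{"slide": [x, y, z], "twist": [ax, ay, az], "claw": claw}, ...]. A call has 1 to 5 rows; each row shifts and turns the commanded pose from where the row before left it, along the tool's axes as they then stand; what a row does not reach is not made up. The controller multiplies each number of a shift by 30 mm and each number of a turn by 5 degrees. A row lasts 1/8 s, in which the tool goes at most 62.5 mm and 10.7 degrees, less where a joint would pass 70% of its speed; a pose out of reach is approached as far as the arm can. A call with a number of a shift or a turn outside -1 to 1 is refused whole. A call with a gripper value outside its range is refused whole. The fingers move at their own pace and stop on an object; "force" is the grip in N (left out, the last holds). Time passes only in rows, so rows that do not move let the fingers close. It gives the time, the measured TCP pose, the force, the opening and the grip force at its end, in the units of the state.
- arm.get_obs(): the state, without advancing time (a new reading comes with each control period).
- arm.capture(name): name is "side" or "top"; returns (picture, depth): 400x640x3 uint8, red, green, blue; 400x640 float32, m along the optical axis (not along the pixel's ray), 0 where there is no reading.
- arm.get_calibration(name): a dict with "fx", "fy", "cx", "cy" (pixels), "T" (4x4, takes a point from camera to world coordinates). Camera axes: x right, y up, looking along -z (the intrinsics and any distortion apply to the point x, -y, -z); pixel columns grow to the right and rows downward; lengths in m; the calibration is good to about 2 mm. A picture is of the moment at which its call begins. get_calibration takes no time and is no camera call.
- arm.job_done(): hands the job in; it is judged then, once.
The state is a dict: "t": time; "q": joint angles; "qd": joint speeds; "joint_torque": joint torques, N m; "tool_pos": TCP position; "orientation": TCP orientation; "force": force on the tool from outside, world axes, zero at the start; "moment": the same for the moment, N m; "width": opening from 0.0 (shut) to 1.0 (fully open); "finger_force": force on a finger pad.
Only numpy, scipy, OpenCV 4.12 (cv2) and the standard library are available. Lean on these libraries where they do the work, as an engineer would, in place of code of your own. Each camera call takes 0.05 s, during which the arm holds its last target. There are 200 camera calls.

## Task

Tighten the mould press: turn the orange torque knob clockwise until it clicks once past its detent, and stop there, for a second click is too tight. Then press the red lock cap fully down until it clicks home, let go, and leave the paste bowl, the spare mould half and the cigar tray where they are.

Things in the scene. Friction and masses are not known exactly. Their poses are not given: they have to be found in the camera images.
- press: Fixed bench press on a closed wooden cigar mould: green base plate 160 x 310 x 20 mm, two columns at y = +-135 mm (4 mm caps on top), aluminium beam 60 x 310 mm along the press's y, beam top 150 mm above the table. Origin: centre of its underside; z up. The knob's vertical axis passes through it; the red lock cap is 100 mm from it along the press's +y.
- knob_grip (a point): Grip point of the orange torque knob, on its vertical turning axis, 191 mm above the table. The knob is an upright bar 50 mm long (this point's x), 14 mm thick (its y), 34 mm tall; its top is 10 mm above this point; its foot, a 52 mm round orange disc, has its top 23 mm below. Clockwise from above tightens. It does not unwind when let go. Most wrists need two or three grasps.
- knob (a joint): Knob angle relative to the collar, rad, clockwise positive. 0: not clicked (white pointer on the bar's top at the collar's white mark); under 0.15 while both turn together. Once the collar is at its stop, torque carries it over a ridge at 0.33 into the next rest at 0.66 (pointer at the green mark): the click. A second ridge at 0.99 must not be passed. Let go past a ridge, it settles in its rest.
- lock_top (a point): Centre of the top face of the red round lock cap, 28 mm in diameter, 22 mm tall, on its stud on the beam. The top is 186 mm above the table at the start and 176 mm when snapped home.
- lock (a joint): How far the lock cap is pressed down, m: 0 up (held by its detent), 0.009 to 0.010 clicked home. Pushing it over needs about 10 N straight down near its centre; the far part of the travel it snaps by itself.
- paste_bowl: White ceramic bowl, 90 mm across the rim, 45 mm high, standing loose. Origin: centre of its underside. Leave it alone.
- mould_half: Loose half of a wooden mould, 70 x 160 mm, 27 mm high, with grooves. Origin: centre of its underside. Leave it alone.
- cigar_tray: Loose plywood tray with cigars, 130 x 115 mm, 42 mm high. Origin: centre of its underside. Leave it alone.
- collar_top (a point): Centre of the top of the dark steel collar (76 mm across) under the knob, 160 mm above the table, with a white and a green mark. Knob and collar first turn together against friction (about 0.1 N m) for 1.0 to 2.8 rad, different every time; then the collar meets its stop and the torque rises to about 0.3 N m, where the knob clicks over its detent.

How it is judged:
On the way, in this order (a step that is already met when the one before it is completed fails the run):
1. the knob has clicked past its detent, with the lock cap still up (value of joint knob between 0.5 and 0.9 rad and value of joint lock below 0.004 m), for 0.2 s.
2. the lock cap is snapped home (value of joint lock above 0.008 m), for 0.2 s.
At the end, for the whole second after the job is handed in: The knob rests one click on (0.5 to 0.9 rad past its start on the collar), the lock cap is snapped home (at least 8 of its 10 mm), and all is at rest (value of joint knob between 0.5 and 0.9 rad and value of joint lock above 0.008 m and velocity of joint knob between -0.1 and 0.1 rad/s); the robot touches nothing.
It fails at once if the knob is turned over a second click (value of joint knob above 0.95 rad).
It fails at once if a bystander is moved by more than 20 mm (distance of any of paste_bowl, mould_half, cigar_tray from where it was at the start of the episode above 0.02 m).
It also fails if it takes over 58 s, if anything falls off the work surface, if the arm or the gripper's body presses on something with over 40 N, if the wrist force passes 120 N, or if a joint passes its speed limit or range.

## Working session

There is one attempt and no reset: what is moved stays moved. The work goes in short steps, Python scripts to look and compute and a tool call to move; the robot and the scene stay as the last step left them, time stands still between calls to the robot, and variables do not carry over. Pictures are saved under pics/ and viewed, at most 10 in all, crops included, and the job is handed in when it is done.

Besides the shell and the picture viewer there is one more tool, called by a JSON object that holds its "fn" and its "kwargs", one argument or row to a line. send_rows: Moves the arm, as the interface text tells. Its arguments: {"type":"object","properties":{"deltas":{"type":"array"},"force":{"type":"number"}},"required":["deltas"]}

```bash
mkdir -p pics
cat > h.py <<'E'
import numpy as np, cv2
from bench import arm
def pts(name):
    im,d=arm.capture(name); c=arm.get_calibration(name); T=np.array(c['T'])
    v,u=np.mgrid[:400,:640]
    P=np.stack([(u-c['cx'])/c['fx']*d,-(v-c['cy'])/c['fy']*d,-d],-1)@T[:3,:3].T+T[:3,3]
    P[d==0]=np.nan
    return im,P,c
E
python3 - <<'E'
from h import *
for n in('top','side'):
    im,P,c=pts(n); cv2.imwrite(f'pics/{n}0.png',im[:,:,::-1]); np.save(n+'.npy',P); print(n,{k:v for k,v in c.items() if k!='T'},np.round(c['T'],3).tolist())
    hsv=cv2.cvtColor(im,cv2.COLOR_RGB2HSV)
    for k,lo,hi in(('orange',(8,150,100),(22,255,255)),('red',(0,150,80),(5,255,255)),('green',(45,80,40),(85,255,255))):
        m=cv2.inRange(hsv,lo,hi); N,l,s,ce=cv2.connectedComponentsWithStats(m)
        for i in range(1,N):
            if s[i,4]>25: print(k,s[i],ce[i].round(1),np.nanmedian(P[l==i],0).round(4))
print(arm.get_obs(),arm.tips_ahead)
E
```

```text
top {'fx': 431.3262506534665, 'fy': 431.3262506534665, 'cx': 312.0864628419267, 'cy': 196.53015949972556} [[0.0, 0.987, -0.158, 0.459], [-1.0, 0.005, 0.031, -0.008], [0.032, 0.158, 0.987, 0.947], [0.0, 0.0, 0.0, 1.0]]
orange [   0  112   51   87 2763] [ 19.7 155.9] [0.6831 0.5621 0.0749]
orange [ 36 133  22  67 376] [ 46.8 165.4] [0.6683 0.5218 0.0446]
orange [ 45 135  23  66 408] [ 55.7 167.7] [0.6672 0.5121 0.0279]
orange [438 175  16   8  42] [444.3 178.8] [ 6.532e-01 -3.358e-01  1.000e-04]
orange [371 202  31  62 470] [385.8 225.4] [ 0.549  -0.1907  0.0403]
orange [235 208  25  23 290] [246.1 216.4] [0.5461 0.0846 0.1998]
orange [242 216  22  20 216] [254.  226.9] [0.5281 0.0716 0.1688]
orange [ 572  242   68  106 4057] [607.6 284.8] [ 0.4255 -0.627   0.0921]
orange [ 29 245  13   9  30] [ 34.7 248.9] [0.4946 0.5559 0.0008]
orange [ 16 248  11   8  26] [ 22.2 252.1] [4.882e-01 5.802e-01 5.000e-04]
orange [489 249  14   7  28] [495.4 251.5] [ 0.4914 -0.445   0.0012]
orange [381 250   9  14  50] [385.4 257.1] [ 0.4763 -0.1909  0.0409]
orange [545 255  31  73 839] [560.2 291.7] [ 0.
[... 3615 characters left out ...]
414  0.0198]
{'t': 0.1, 'q': array([ 1.14100547e+00,  2.60592980e-01, -1.39245409e-01,  1.17270204e+00,
        3.84429590e-05,  1.57080286e+00]), 'qd': array([-0.00129983, -0.00218435,  0.0033785 ,  0.00086135,  0.00015198,
       -0.00128425]), 'joint_torque': array([-2.82947949e-04, -4.06508768e+01,  2.54527599e+01,  1.01002702e-02,
       -1.93878134e-05, -7.39039251e-06]), 'tool_pos': array([0.21850623, 0.47673242, 0.25255937]), 'orientation': array([ 2.13248391e-01,  9.76997627e-01, -8.47892975e-04, -2.04737001e-04]), 'force': array([-1.03163592, -0.6211826 , -0.37523824]), 'moment': array([-0.04477413, -0.0613012 ,  0.02894302]), 'finger_force': 0.0, 'width': 1.0005004782793905} 0.022
```

View pics/top0.png

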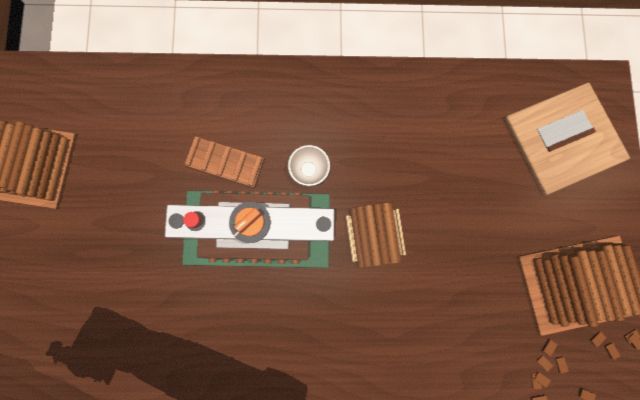

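View pics/side0.png

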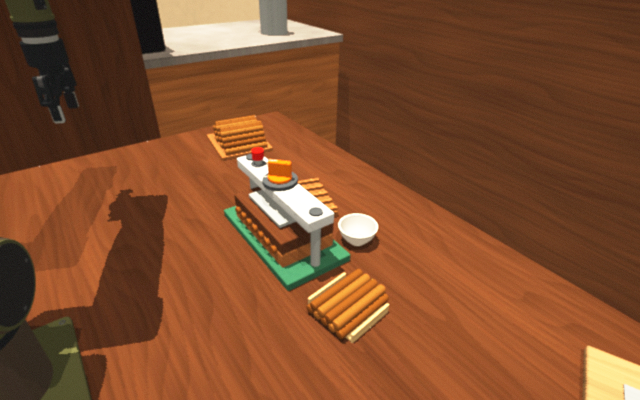

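The top view shows the press with the knob at about (249,222), the red cap at (191,219), the bowl at (309,166), the mould half at (224,161) and the tray at (376,235). In the side view the knob is at (280,170) and the cap at (257,153). Next I measure the knob and zoom in on it.

```bash
cat >> h.py <<'E'
def ray(c,uv,z):
    T=np.array(c['T']); d=T[:3,:3]@np.array([(uv[0]-c['cx'])/c['fx'],-(uv[1]-c['cy'])/c['fy'],-1.])
    return T[:3,3]+d*(z-T[2,3])/d[2]
E
python3 - <<'E'
from h import *
out=[]
for n,(u0,v0,u1,v1) in (('top',(160,190,340,270)),('side',(225,135,345,235))):
    im,P,c=pts(n)
    hsv=cv2.cvtColor(im,cv2.COLOR_RGB2HSV)
    box=np.zeros((400,640),bool); box[v0:v1,u0:u1]=1
    z=P[...,2]
    near=box&(np.hypot(P[...,0]-.54,P[...,1]-.078)<.045)
    bar=near&(z>.193)&(z<.206)
    q=P[bar]; m=q.mean(0); r=cv2.minAreaRect((q[:,:2]*1000).astype(np.float32)); print(n,'bar',len(q),m.round(4),np.percentile(q[:,2],[5,50,95]).round(4),r)
    red=box&(hsv[...,1]>150)&((hsv[...,0]<5)|(hsv[...,0]>175))&(z>.165)
    q=P[red]; t=q[q[:,2]>.183]; print(' cap',len(t),t.mean(0).round(4),np.percentile(q[:,2],[5,50,95]).round(4), cv2.minEnclosingCircle((t[:,:2]*1000).astype(np.float32)))
    beam=box&(z>.143)&(z<.157)
    q=P[beam]; print(' beam',cv2.minAreaRect((q[:,:2]*1000).astype(np.float32)),np.median(q[:,2]))
    col=near&(z>.156)&(z<.164); q=P[col]; print(' collar',cv2.minEnclosingCircle((q[:,:2]*1000).astype(np.float32)))
    a,b=(250,222) if n=='top' else (282,172)
    crop=im[b-28:b+28,a-36:a+36]; out.append(cv2.resize(crop,None,fx=5,fy=5,interpolation=cv2.INTER_CUBIC))
cv2.imwrite('pics/z1.png',np.hstack(out)[:,:,::-1])
E
```

```text
top bar 243 [0.5383 0.0804 0.2007] [0.197  0.2008 0.2034] ((538.8352661132812, 80.70927429199219), (14.288542747497559, 48.788856506347656), 43.05421447753906)
 cap 176 [0.5398 0.1803 0.1866] [0.1844 0.1865 0.1888] ((540.3869018554688, 180.661376953125), 13.471131324768066)
 beam ((535.4946899414062, 81.1427001953125), (310.2999572753906, 66.70962524414062), 88.8899917602539) 0.15054931185727716
 collar ((538.5258178710938, 81.08638000488281), 37.926910400390625)
side bar 147 [0.5367 0.0793 0.1988] [0.1933 0.1997 0.2022] ((536.9688110351562, 80.86051940917969), (17.482868194580078, 49.8991813659668), 43.16276550292969)
 cap 60 [0.5392 0.1794 0.1859] [0.1679 0.1813 0.1868] ((538.7534790039062, 182.18092346191406), 15.116902351379395)
 beam ((534.8999633789062, 82.39429473876953), (312.21038818359375, 66.81727600097656), 88.89110565185547) 0.1503592874472245
 collar ((537.4552001953125, 81.35698699951172), 38.09006118774414)
```

View pics/z1.png

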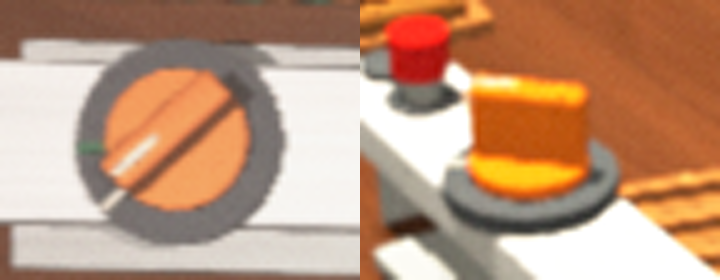

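The zoomed crop shows the bar's pointer end at lower left (about (120,160)), lined up with the collar's white mark at (110,200). The green mark is at (90,147), one click clockwise. The knob axis is at about (0.538, 0.081), the bar's thickness direction is at 43°, and the cap is at (0.540, 0.180). If I grip with tool y at 223°, the wrist should cover the whole turn in one grasp.

{"fn": "send_rows", "kwargs": {
  "deltas": [
    {"slide": [-0.95,-0.47,0],"twist": [0,0,0],"claw": 85},
    {"slide": [-0.95,-0.47,0],"twist": [0,0,0],"claw": 85},
    {"slide": [-0.95,-0.47,0],"twist": [0,0,0],"claw": 85},
    {"slide": [-0.95,-0.47,0],"twist": [0,0,0],"claw": 85},
    {"slide": [-0.95,-0.47,0],"twist": [0,0,0],"claw": 85}
  ]
}}

```text
t: 0.82
tool_pos: [0.3194, 0.3528, 0.2532]
orientation: [0.213, 0.977, -0.0, -0.0]
force: [-0.0, 0.3, 1.2]
width: 0.999
finger_force: 0.0
```

{"fn": "send_rows", "kwargs": {
  "deltas": [
    {"slide": [-0.95,-0.47,0],"twist": [0,0,0],"claw": 85},
    {"slide": [-0.95,-0.47,0],"twist": [0,0,0],"claw": 85},
    {"slide": [-0.95,-0.47,0],"twist": [0,0,0],"claw": 85},
    {"slide": [-0.95,-0.47,0],"twist": [0,0,0],"claw": 85},
    {"slide": [-0.95,-0.47,0],"twist": [0,0,0],"claw": 85}
  ]
}}

```text
t: 1.45
tool_pos: [0.4196, 0.2294, 0.2532]
orientation: [0.213, 0.977, -0.0, -0.0]
force: [0.2, 0.1, 0.0]
width: 0.998
finger_force: 0.0
```

{"fn": "send_rows", "kwargs": {
  "deltas": [
    {"slide": [-0.95,-0.47,0],"twist": [0,0,0],"claw": 85},
    {"slide": [-0.95,-0.47,0],"twist": [0,0,0],"claw": 85},
    {"slide": [-0.95,-0.47,0],"twist": [0,0,0],"claw": 85},
    {"slide": [-0.95,-0.47,0],"twist": [0,0,0],"claw": 85},
    {"slide": [-0.95,-0.47,0],"twist": [0,0,0],"claw": 85}
  ]
}}

```text
t: 2.08
tool_pos: [0.5197, 0.1059, 0.2531]
orientation: [0.213, 0.977, -0.0, -0.0]
force: [-0.6, -0.9, 0.8]
width: 0.994
finger_force: 0.0
```

{"fn": "send_rows", "kwargs": {
  "deltas": [
    {"slide": [0,0,0],"twist": [0,0,-1],"claw": 85},
    {"slide": [0,0,0],"twist": [0,0,-1],"claw": 85},
    {"slide": [0,0,0],"twist": [0,0,-1],"claw": 85},
    {"slide": [0,0,0],"twist": [0,0,-1],"claw": 85},
    {"slide": [0,0,0],"twist": [0,0,-1],"claw": 85}
  ]
}}

```text
t: 2.7
tool_pos: [0.5191, 0.1068, 0.253]
orientation: [-0.005, 1.0, -0.0, -0.0]
force: [0.5, 1.1, 0.1]
width: 0.997
finger_force: 0.0
```

```bash
cat >> h.py <<'E'
from scipy.spatial.transform import Rotation as R
def st(x=.538,y=.0808,z=.194):
    o=arm.get_obs(); r=R.from_quat(o['orientation']); M=r.as_matrix()
    d=M.T@(np.array([x,y,z])-o['tool_pos'])
    print('t',round(o['t'],2),'pos',o['tool_pos'].round(4),'yaw_y',np.degrees(np.arctan2(M[1,1],M[0,1])).round(2),'tilt',M[:2,2].round(4),'q6',o['q'][5].round(3),'F',o['force'].round(1),'M',o['moment'].round(3),'tau6',o['joint_torque'][5].round(3),'w',round(o['width']*85.4,1),'ff',round(o['finger_force'],1),'\n go slide',(d/.03).round(2))
E
python3 -c "from h import *;st()"
```

```text
t 2.7 pos [0.5191 0.1068 0.253 ] yaw_y 90.54 tilt [-0.0006 -0.0001] q6 0.194 F [0.5 1.1 0.1] M [-0.013  0.027  0.001] tau6 0.575 w 85.1 ff 0.0 
 go slide [-0.62 -0.87  1.97]
```

{"fn": "send_rows", "kwargs": {
  "deltas": [
    {"slide": [-0.62,-0.87,0],"twist": [0,0,0],"claw": 85},
    {"slide": [0,0,0],"twist": [0,0,-1],"claw": 85},
    {"slide": [0,0,0],"twist": [0,0,-1],"claw": 85},
    {"slide": [0,0,0],"twist": [0,0,-1],"claw": 85},
    {"slide": [0,0,0],"twist": [0,0,-1],"claw": 85}
  ]
}}

```text
t: 3.32
tool_pos: [0.5378, 0.0808, 0.253]
orientation: [-0.178, 0.984, 0.0, -0.0]
force: [0.1, 0.7, -0.2]
width: 0.996
finger_force: 0.0
```

{"fn": "send_rows", "kwargs": {
  "deltas": [
    {"slide": [0,0,0],"twist": [0,0,-1],"claw": 85},
    {"slide": [0,0,0],"twist": [0,0,-1],"claw": 85},
    {"slide": [0,0,0],"twist": [0,0,-1],"claw": 85},
    {"slide": [0,0,0],"twist": [0,0,-1],"claw": 85},
    {"slide": [0,0,0],"twist": [0,0,-1],"claw": 85}
  ]
}}

```text
t: 3.95
tool_pos: [0.5378, 0.0809, 0.253]
orientation: [-0.387, 0.922, 0.0, -0.0]
force: [-0.3, -0.7, 0.8]
width: 0.992
finger_force: 0.0
```

{"fn": "send_rows", "kwargs": {
  "deltas": [
    {"slide": [0,0,0],"twist": [0,0,-1],"claw": 85},
    {"slide": [0,0,0],"twist": [0,0,-1],"claw": 85},
    {"slide": [0,0,0],"twist": [0,0,-1],"claw": 85},
    {"slide": [0,0,0],"twist": [0,0,-1],"claw": 85},
    {"slide": [0,0,0],"twist": [0,0,-1],"claw": 85}
  ]
}}

```text
t: 4.58
tool_pos: [0.5378, 0.0809, 0.253]
orientation: [-0.577, 0.816, 0.0, -0.0]
force: [0.2, 0.0, -0.1]
width: 0.994
finger_force: 0.0
```

{"fn": "send_rows", "kwargs": {
  "deltas": [
    {"slide": [0,0,0],"twist": [0,0,-1],"claw": 85},
    {"slide": [0,0,0],"twist": [0,0,-1],"claw": 85},
    {"slide": [0,0,0],"twist": [0,0,-1],"claw": 85},
    {"slide": [0,0,0],"twist": [0,0,-1],"claw": 85},
    {"slide": [0,0,0],"twist": [0,0,-1],"claw": 85}
  ]
}}

```text
t: 5.2
tool_pos: [0.5378, 0.0808, 0.253]
orientation: [0.74, -0.672, -0.0, 0.0]
force: [-0.4, 0.2, 0.6]
width: 0.993
finger_force: 0.0
```

{"fn": "send_rows", "kwargs": {
  "deltas": [
    {"slide": [0,0,0],"twist": [0,0,-1],"claw": 85},
    {"slide": [0,0,0],"twist": [0,0,-1],"claw": 85},
    {"slide": [0,0,0],"twist": [0,0,-1],"claw": 85},
    {"slide": [0,0,0],"twist": [0,0,-1],"claw": 85},
    {"slide": [0,0,0],"twist": [0,0,-1],"claw": 85}
  ]
}}

```text
t: 5.82
tool_pos: [0.5378, 0.0808, 0.253]
orientation: [0.868, -0.496, -0.0, 0.0]
force: [-0.1, 0.1, -0.7]
width: 0.996
finger_force: 0.0
```

{"fn": "send_rows", "kwargs": {
  "deltas": [
    {"slide": [0,0,0],"twist": [0,0,-1],"claw": 60},
    {"slide": [0,0,0],"twist": [0,0,-1],"claw": 60},
    {"slide": [0,0,0],"twist": [0,0,-0.5],"claw": 60},
    {"slide": [0,0,0],"twist": [0,0,0],"claw": 60}
  ]
}}

```text
t: 6.32
tool_pos: [0.5379, 0.0808, 0.2531]
orientation: [0.917, -0.4, -0.0, 0.0]
force: [0.2, 0.6, 0.6]
width: 0.705
finger_force: 0.0
```

```bash
python3 -c "from h import *;st()"
```

```text
t 6.33 pos [0.5379 0.0808 0.2531] yaw_y -137.16 tilt [-0.0005 -0.0001] q6 -2.169 F [0.2 0.6 0.6] M [-0.024  0.005  0.   ] tau6 -0.09 w 60.2 ff 0.0 
 go slide [ 0.   -0.    1.97]
```

{"fn": "send_rows", "kwargs": {
  "deltas": [
    {"slide": [0,0,0.5],"twist": [0,0,0],"claw": 60},
    {"slide": [0,0,0.5],"twist": [0,0,0],"claw": 60},
    {"slide": [0,0,0.5],"twist": [0,0,0],"claw": 60},
    {"slide": [0,0,0.47],"twist": [0,0,0],"claw": 60},
    {"slide": [0,0,0],"twist": [0,0,0],"claw": 40}
  ]
}}

```text
t: 6.95
tool_pos: [0.5369, 0.0807, 0.1925]
orientation: [0.917, -0.4, -0.001, 0.001]
force: [0.5, 0.1, 0.3]
width: 0.506
finger_force: 0.0
```

{"fn": "send_rows", "kwargs": {
  "deltas": [
    {"slide": [0,0,0],"twist": [0,0,0],"claw": 20},
    {"slide": [0,0,0],"twist": [0,0,0],"claw": 5},
    {"slide": [0,0,0],"twist": [0,0,0],"claw": 5},
    {"slide": [0,0,0],"twist": [0,0,0],"claw": 5},
    {"slide": [0,0,0],"twist": [0,0,0],"claw": 5}
  ],
  "force": 60
}}

```text
t: 7.58
tool_pos: [0.5392, 0.0816, 0.195]
orientation: [0.917, -0.4, 0.001, -0.001]
force: [3.0, 3.5, 1.5]
width: 0.152
finger_force: 62.8
```

```bash
python3 -c "from h import *;st()"
```

```text
t 7.58 pos [0.5392 0.0816 0.195 ] yaw_y -137.11 tilt [0.0027 0.0015] q6 -2.17 F [3.  3.5 1.5] M [ 0.778 -0.575  0.045] tau6 -0.017 w 13.0 ff 62.8 
 go slide [-0.01  0.05  0.03]
```

{"fn": "send_rows", "kwargs": {
  "deltas": [
    {"slide": [0,0,0],"twist": [0,0,0.5],"claw": 5},
    {"slide": [0,0,0],"twist": [0,0,0.5],"claw": 5},
    {"slide": [0,0,0],"twist": [0,0,1],"claw": 5},
    {"slide": [0,0,0],"twist": [0,0,1],"claw": 5},
    {"slide": [0,0,0],"twist": [0,0,1],"claw": 5}
  ]
}}

```text
t: 8.2
tool_pos: [0.5389, 0.0814, 0.195]
orientation: [0.833, -0.554, 0.001, -0.001]
force: [1.8, 4.0, 2.0]
width: 0.154
finger_force: 63.0
```

```bash
python3 -c "from h import *;st()"
```

```text
t 8.2 pos [0.5389 0.0814 0.195 ] yaw_y -157.25 tilt [0.0021 0.0011] q6 -1.818 F [1.8 4.  2. ] M [ 0.68  -0.383  0.091] tau6 -0.451 w 13.2 ff 63.0 
 go slide [0.01 0.03 0.03]
```

{"fn": "send_rows", "kwargs": {
  "deltas": [
    {"slide": [0,0,0],"twist": [0,0,1],"claw": 5},
    {"slide": [0,0,0],"twist": [0,0,1],"claw": 5},
    {"slide": [0,0,0],"twist": [0,0,1],"claw": 5},
    {"slide": [0,0,0],"twist": [0,0,1],"claw": 5},
    {"slide": [0,0,0],"twist": [0,0,1],"claw": 5}
  ]
}}

```text
t: 8.82
tool_pos: [0.5384, 0.0814, 0.195]
orientation: [-0.693, 0.721, -0.0, 0.001]
force: [1.2, 3.2, 2.9]
width: 0.15
finger_force: 63.1
```

```bash
python3 -c "from h import *;st()"
```

```text
t 8.82 pos [0.5384 0.0814 0.195 ] yaw_y 177.75 tilt [0.0013 0.0011] q6 -1.382 F [1.2 3.2 2.9] M [ 0.702 -0.177  0.159] tau6 -0.448 w 12.8 ff 63.1 
 go slide [0.02 0.01 0.03]
```

{"fn": "send_rows", "kwargs": {
  "deltas": [
    {"slide": [0,0,0],"twist": [0,0,1],"claw": 5},
    {"slide": [0,0,0],"twist": [0,0,1],"claw": 5}
  ]
}}

```text
t: 9.07
tool_pos: [0.5382, 0.0814, 0.195]
orientation: [-0.628, 0.779, 0.0, 0.001]
force: [1.3, 4.0, 4.2]
width: 0.151
finger_force: 63.2
```

```bash
python3 -c "from h import *;st()"
```

```text
t 9.07 pos [0.5382 0.0814 0.195 ] yaw_y 167.75 tilt [0.001  0.0012] q6 -1.207 F [1.3 4.  4.2] M [ 0.691 -0.092  0.105] tau6 -0.447 w 12.9 ff 63.2 
 go slide [0.02 0.   0.03]
```

{"fn": "send_rows", "kwargs": {
  "deltas": [
    {"slide": [0,0,0],"twist": [0,0,1],"claw": 5},
    {"slide": [0,0,0],"twist": [0,0,1],"claw": 5}
  ]
}}

```text
t: 9.32
tool_pos: [0.5381, 0.0815, 0.195]
orientation: [-0.557, 0.83, 0.0, 0.001]
force: [-0.4, 4.0, 4.3]
width: 0.153
finger_force: 63.2
```

```bash
python3 -c "from h import *;st()"
```

```text
t 9.32 pos [0.5381 0.0815 0.195 ] yaw_y 157.75 tilt [0.0007 0.0015] q6 -1.033 F [-0.4  4.   4.3] M [0.806 0.008 0.127] tau6 -0.446 w 13.1 ff 63.2 
 go slide [ 0.02 -0.01  0.03]
```

{"fn": "send_rows", "kwargs": {
  "deltas": [
    {"slide": [0,0,0],"twist": [0,0,1],"claw": 5},
    {"slide": [0,0,0],"twist": [0,0,1],"claw": 5}
  ]
}}

```text
t: 9.57
tool_pos: [0.5379, 0.0816, 0.195]
orientation: [-0.483, 0.876, 0.001, 0.001]
force: [0.4, 4.7, 5.2]
width: 0.152
finger_force: 63.3
```

```bash
python3 -c "from h import *;st()"
```

```text
t 9.57 pos [0.5379 0.0816 0.195 ] yaw_y 147.76 tilt [0.0004 0.0017] q6 -0.858 F [0.4 4.7 5.2] M [0.764 0.116 0.135] tau6 -0.445 w 13.0 ff 63.3 
 go slide [ 0.02 -0.02  0.03]
```

{"fn": "send_rows", "kwargs": {
  "deltas": [
    {"slide": [0,0,0],"twist": [0,0,1],"claw": 5},
    {"slide": [0,0,0],"twist": [0,0,1],"claw": 5}
  ]
}}

```text
t: 9.82
tool_pos: [0.5378, 0.0817, 0.195]
orientation: [-0.405, 0.914, 0.001, 0.0]
force: [-0.2, 3.9, 3.9]
width: 0.152
finger_force: 63.3
```

```bash
python3 -c "from h import *;st()"
```

```text
t 9.82 pos [0.5378 0.0817 0.195 ] yaw_y 137.76 tilt [0.0001 0.002 ] q6 -0.684 F [-0.2  3.9  3.9] M [0.976 0.11  0.157] tau6 -0.443 w 13.0 ff 63.3 
 go slide [ 0.02 -0.03  0.03]
```

{"fn": "send_rows", "kwargs": {
  "deltas": [
    {"slide": [0,0,0],"twist": [0,0,1],"claw": 5},
    {"slide": [0,0,0],"twist": [0,0,1],"claw": 5}
  ]
}}

```text
t: 10.07
tool_pos: [0.5377, 0.0819, 0.195]
orientation: [-0.324, 0.946, 0.001, 0.0]
force: [-0.2, 5.2, 4.4]
width: 0.152
finger_force: 63.3
```

```bash
python3 -c "from h import *;st()"
```

```text
t 10.07 pos [0.5377 0.0819 0.195 ] yaw_y 127.77 tilt [-0.0001  0.0024] q6 -0.509 F [-0.2  5.2  4.4] M [1.042 0.194 0.138] tau6 -0.442 w 13.0 ff 63.3 
 go slide [ 0.01 -0.04  0.03]
```

{"fn": "send_rows", "kwargs": {
  "deltas": [
    {"slide": [0,0,0],"twist": [0,0,1],"claw": 5},
    {"slide": [0,0,0],"twist": [0,0,1],"claw": 5}
  ]
}}

```text
t: 10.32
tool_pos: [0.5376, 0.082, 0.195]
orientation: [-0.24, 0.971, 0.001, 0.0]
force: [-1.2, 5.1, 4.0]
width: 0.152
finger_force: 63.3
```

```bash
python3 -c "from h import *;st()"
```

```text
t 10.32 pos [0.5376 0.082  0.195 ] yaw_y 117.77 tilt [-0.0002  0.0027] q6 -0.335 F [-1.2  5.1  4. ] M [1.179 0.227 0.123] tau6 -0.442 w 13.0 ff 63.3 
 go slide [ 0.01 -0.04  0.03]
```

{"fn": "send_rows", "kwargs": {
  "deltas": [
    {"slide": [0,0,0],"twist": [0,0,1],"claw": 5},
    {"slide": [0,0,0],"twist": [0,0,1],"claw": 5}
  ]
}}

```text
t: 10.58
tool_pos: [0.5375, 0.0822, 0.195]
orientation: [-0.155, 0.988, 0.002, 0.0]
force: [0.0, 5.2, 4.8]
width: 0.15
finger_force: 63.3
```

```bash
python3 -c "from h import *;st()"
```

```text
t 10.57 pos [0.5375 0.0822 0.195 ] yaw_y 107.78 tilt [-0.0003  0.0031] q6 -0.16 F [0.  5.2 4.8] M [1.244 0.205 0.127] tau6 -0.441 w 12.8 ff 63.3 
 go slide [-0.   -0.05  0.03]
```

{"fn": "send_rows", "kwargs": {
  "deltas": [
    {"slide": [0,0,0],"twist": [0,0,1],"claw": 5},
    {"slide": [0,0,0],"twist": [0,0,1],"claw": 5}
  ]
}}

```text
t: 10.82
tool_pos: [0.5375, 0.0824, 0.195]
orientation: [-0.068, 0.998, 0.002, -0.0]
force: [-1.2, 6.4, 5.0]
width: 0.155
finger_force: 63.3
```

```bash
python3 -c "from h import *;st()"
```

```text
t 10.82 pos [0.5375 0.0824 0.195 ] yaw_y 97.78 tilt [-0.0004  0.0035] q6 0.014 F [-1.2  6.4  5. ] M [1.349 0.256 0.152] tau6 -0.44 w 13.2 ff 63.3 
 go slide [-0.01 -0.05  0.03]
```

{"fn": "send_rows", "kwargs": {
  "deltas": [
    {"slide": [0,0,0],"twist": [0,0,1],"claw": 5},
    {"slide": [0,0,0],"twist": [0,0,1],"claw": 5}
  ]
}}

```text
t: 11.08
tool_pos: [0.5375, 0.0825, 0.195]
orientation: [0.019, 1.0, 0.002, -0.0]
force: [-0.3, 6.7, 4.1]
width: 0.152
finger_force: 63.3
```

```bash
python3 -c "from h import *;st()"
```

```text
t 11.07 pos [0.5375 0.0825 0.195 ] yaw_y 87.79 tilt [-0.0004  0.004 ] q6 0.189 F [-0.3  6.7  4.1] M [1.453 0.212 0.089] tau6 -0.44 w 13.0 ff 63.3 
 go slide [-0.02 -0.06  0.03]
```

{"fn": "send_rows", "kwargs": {
  "deltas": [
    {"slide": [0,0,0],"twist": [0,0,1],"claw": 5},
    {"slide": [0,0,0],"twist": [0,0,1],"claw": 5}
  ]
}}

```text
t: 11.32
tool_pos: [0.5376, 0.0827, 0.195]
orientation: [0.106, 0.994, 0.002, -0.0]
force: [0.5, 6.6, 4.4]
width: 0.151
finger_force: 63.3
```

```bash
python3 -c "from h import *;st()"
```

```text
t 11.32 pos [0.5376 0.0827 0.195 ] yaw_y 77.8 tilt [-0.0003  0.0043] q6 0.363 F [0.5 6.6 4.4] M [1.625 0.147 0.131] tau6 -0.44 w 12.9 ff 63.3 
 go slide [-0.03 -0.06  0.03]
```

{"fn": "send_rows", "kwargs": {
  "deltas": [
    {"slide": [0,0,0],"twist": [0,0,1],"claw": 5},
    {"slide": [0,0,0],"twist": [0,0,1],"claw": 5}
  ]
}}

```text
t: 11.58
tool_pos: [0.5376, 0.0829, 0.195]
orientation: [0.193, 0.981, 0.002, -0.001]
force: [-0.1, 7.3, 4.3]
width: 0.153
finger_force: 63.3
```

```bash
python3 -c "from h import *;st()"
```

```text
t 11.57 pos [0.5376 0.0829 0.195 ] yaw_y 67.8 tilt [-0.0002  0.0047] q6 0.538 F [-0.1  7.3  4.3] M [1.659 0.078 0.119] tau6 -0.44 w 13.1 ff 63.3 
 go slide [-0.04 -0.06  0.03]
```

{"fn": "send_rows", "kwargs": {
  "deltas": [
    {"slide": [0,0,0],"twist": [0,0,1],"claw": 5},
    {"slide": [0,0,0],"twist": [0,0,1],"claw": 5}
  ]
}}

```text
t: 11.82
tool_pos: [0.5377, 0.083, 0.195]
orientation: [0.277, 0.961, 0.002, -0.001]
force: [0.8, 7.3, 4.1]
width: 0.154
finger_force: 63.2
```

```bash
python3 -c "from h import *;st()"
```

```text
t 11.82 pos [0.5377 0.083  0.195 ] yaw_y 57.8 tilt [0.0001 0.005 ] q6 0.712 F [0.8 7.3 4.1] M [1.721 0.034 0.131] tau6 -0.44 w 13.2 ff 63.2 
 go slide [-0.05 -0.06  0.03]
```

Run:
```python
from h import *
o=[]
for n,(a,b) in (('top',(250,222)),('side',(282,172))):
    im=arm.capture(n)[0]; o.append(cv2.resize(im[b-28:b+28,a-36:a+36],None,fx=5,fy=5,interpolation=cv2.INTER_CUBIC))
cv2.imwrite('pics/z2.png',np.hstack(o)[:,:,::-1]); st()
```

```text
t 11.93 pos [0.5377 0.083  0.195 ] yaw_y 57.9 tilt [0.     0.0051] q6 0.711 F [-1.2  8.3  2.9] M [1.69  0.142 0.147] tau6 0.366 w 13.2 ff 62.9 
 go slide [-0.05 -0.06  0.03]
```

View pics/z2.png

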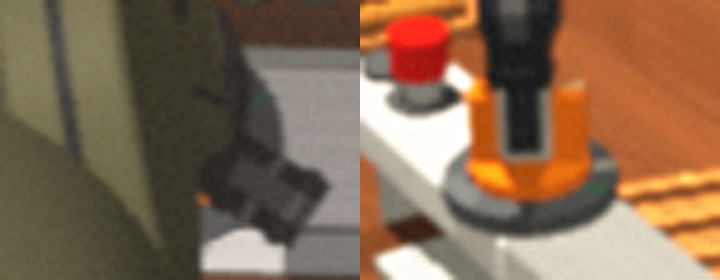

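The side crop shows the fingers on the bar and the pointer at (575,85). In the top crop the green mark is at (260,105), so the collar has turned about 153–160° and the stop is close. I'll continue in small steps.

{"fn": "send_rows", "kwargs": {
  "deltas": [
    {"slide": [0,0,0],"twist": [0,0,0.6],"claw": 5},
    {"slide": [0,0,0],"twist": [0,0,0.4],"claw": 5}
  ]
}}

```text
t: 12.18
tool_pos: [0.5378, 0.083, 0.195]
orientation: [0.318, 0.948, 0.002, -0.001]
force: [-0.4, 7.8, 4.5]
width: 0.158
finger_force: 63.4
```

```bash
python3 -c "from h import *;st()"
```

```text
t 12.18 pos [0.5378 0.083  0.195 ] yaw_y 52.94 tilt [0.0001 0.0049] q6 0.797 F [-0.4  7.8  4.5] M [1.636 0.042 0.453] tau6 0.255 w 13.5 ff 63.4 
 go slide [-0.05 -0.05  0.03]
```

{"fn": "send_rows", "kwargs": {
  "deltas": [
    {"slide": [0,0,0],"twist": [0,0,0.6],"claw": 5},
    {"slide": [0,0,0],"twist": [0,0,0.4],"claw": 5}
  ]
}}

```text
t: 12.42
tool_pos: [0.5379, 0.0832, 0.195]
orientation: [0.359, 0.933, 0.003, -0.001]
force: [-0.1, 8.2, 4.6]
width: 0.149
finger_force: 63.2
```

```bash
python3 -c "from h import *;st()"
```

```text
t 12.43 pos [0.5379 0.0832 0.195 ] yaw_y 47.9 tilt [0.0003 0.0053] q6 0.885 F [-0.1  8.2  4.6] M [1.799 0.031 0.078] tau6 -0.113 w 12.7 ff 63.2 
 go slide [-0.06 -0.06  0.03]
```

{"fn": "send_rows", "kwargs": {
  "deltas": [
    {"slide": [0,0,0],"twist": [0,0,0.6],"claw": 5},
    {"slide": [0,0,0],"twist": [0,0,0.4],"claw": 5}
  ]
}}

```text
t: 12.68
tool_pos: [0.538, 0.0832, 0.195]
orientation: [0.4, 0.917, 0.003, -0.001]
force: [0.4, 7.5, 4.0]
width: 0.153
finger_force: 63.2
```

```bash
python3 -c "from h import *;st()"
```

```text
t 12.68 pos [0.538  0.0832 0.195 ] yaw_y 42.88 tilt [0.0005 0.0056] q6 0.973 F [0.4 7.5 4. ] M [ 1.856 -0.07  -0.007] tau6 -0.204 w 13.0 ff 63.2 
 go slide [-0.06 -0.05  0.03]
```

The moment peaked at 0.45 N·m at yaw 53° and then dropped to about 0, so the ridge has been passed. I'll turn a few degrees more toward the rest, let go and lift.

{"fn": "send_rows", "kwargs": {
  "deltas": [
    {"slide": [0,0,0],"twist": [0,0,0.5],"claw": 5},
    {"slide": [0,0,0],"twist": [0,0,0.5],"claw": 5},
    {"slide": [0,0,0],"twist": [0,0,0.5],"claw": 5},
    {"slide": [0,0,0],"twist": [0,0,0],"claw": 5}
  ]
}}

```text
t: 13.18
tool_pos: [0.5381, 0.0834, 0.195]
orientation: [0.458, 0.889, 0.003, -0.001]
force: [-0.2, 8.5, 3.6]
width: 0.151
finger_force: 63.2
```

```bash
python3 -c "from h import *;st()"
```

```text
t 13.18 pos [0.5381 0.0834 0.195 ] yaw_y 35.43 tilt [0.0006 0.0058] q6 1.103 F [-0.2  8.5  3.6] M [ 1.927 -0.169 -0.094] tau6 -0.057 w 12.9 ff 63.2 
 go slide [-0.07 -0.05  0.03]
```

{"fn": "send_rows", "kwargs": {
  "deltas": [
    {"slide": [0,0,0],"twist": [0,0,0],"claw": 40},
    {"slide": [0,0,0],"twist": [0,0,0],"claw": 60},
    {"slide": [0,0,0],"twist": [0,0,0],"claw": 60},
    {"slide": [0,0,-0.3],"twist": [0,0,0],"claw": 60},
    {"slide": [0,0,-0.7],"twist": [0,0,0],"claw": 60}
  ]
}}

```text
t: 13.8
tool_pos: [0.5372, 0.0805, 0.224]
orientation: [0.459, 0.888, -0.001, -0.001]
force: [-0.1, 0.6, -0.5]
width: 0.704
finger_force: 0.0
```

{"fn": "send_rows", "kwargs": {
  "deltas": [
    {"slide": [0,0,-1],"twist": [0,0,0],"claw": 0},
    {"slide": [0,0,-1],"twist": [0,0,0],"claw": 0},
    {"slide": [0,0,0],"twist": [0,0,0],"claw": 0},
    {"slide": [0,0,0],"twist": [0,0,0],"claw": 0},
    {"slide": [0,0,0],"twist": [0,0,0],"claw": 0}
  ]
}}

```text
t: 14.42
tool_pos: [0.5373, 0.0807, 0.283]
orientation: [0.459, 0.889, -0.001, -0.001]
force: [0.4, 0.4, -0.1]
width: 0.006
finger_force: 0.0
```

Run:
```python
from h import *
st(.5397,.1803,.24)
o=[]
for n,(a,b) in (('top',(235,222)),('side',(282,172))):
    im=arm.capture(n)[0]; o.append(cv2.resize(im[b-28:b+28,a-36:a+36],None,fx=5,fy=5,interpolation=cv2.INTER_CUBIC))
cv2.imwrite('pics/z3.png',np.hstack(o)[:,:,::-1])
```

```text
t 14.43 pos [0.5373 0.0807 0.283 ] yaw_y 35.37 tilt [-0.0024 -0.0004] q6 1.103 F [ 0.4  0.4 -0.1] M [-0.025 -0.017 -0.059] tau6 -0.0 w 0.5 ff 0.0 
 go slide [2.66 1.99 1.43]
```

View pics/z3.png

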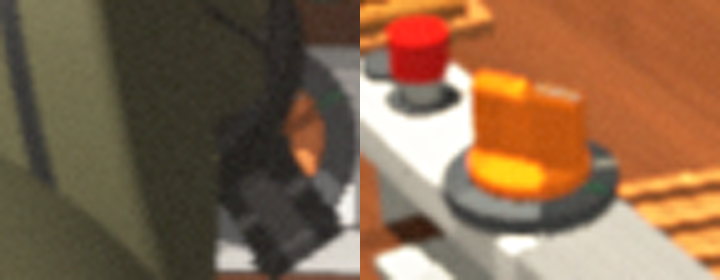

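The side crop shows the pointer at the bar's right end (560,93). The collar's white mark is at about (608,160) and the green one at about (600,187). I'll measure the bar and mark angles before touching the lock.

Run:
```python
from h import *
im,P,c=pts('side'); hsv=cv2.cvtColor(im,cv2.COLOR_RGB2HSV).astype(int)
z=P[...,2]; x0,y0=.5376,.0812
near=np.hypot(P[...,0]-x0,P[...,1]-y0)<.04
q=P[near&(z>.193)&(z<.206)]; print('bar',cv2.minAreaRect((q[:,:2]*1000).astype(np.float32)))
r=np.hypot(P[...,0]-x0,P[...,1]-y0)
ring=(r>.0275)&(r<.0365)&(z>.156)&(z<.165)
a=np.degrees(np.arctan2(P[...,1]-y0,P[...,0]-x0))
g=ring&(hsv[...,0]>40)&(hsv[...,0]<95)&(hsv[...,1]>50)
w=ring&(hsv[...,2]>125)
for n,m in(('g',g),('w',w)): print(n,np.sort(a[m].round(0)).tolist(), hsv[m].mean(0))
```

```text
bar ((537.65673828125, 80.85423278808594), (15.658652305603027, 49.12689971923828), 26.689367294311523)
g [-61.0, -60.0, -57.0, -57.0, -56.0] [65.6 72.4 87.2]
w [-179.0, -179.0, -175.0, -174.0, -174.0, -172.0, -171.0, -169.0, -165.0, -164.0, -164.0, -163.0, -159.0, -159.0, -156.0, -156.0, -155.0, -151.0, -151.0, -149.0, -148.0, -145.0, -145.0, -141.0, -140.0, -138.0, -135.0, -134.0, -134.0, -131.0, -129.0, -126.0, -126.0, -123.0, -123.0, -119.0, -115.0, -115.0, -22.0, -19.0, -19.0, -12.0, -4.0, 15.0, 103.0, 110.0, 113.0, 114.0, 119.0, 120.0, 125.0, 126.0, 128.0, 129.0, 132.0, 132.0, 136.0, 139.0, 143.0, 145.0, 146.0, 148.0, 150.0, 154.0, 157.0, 163.0, 164.0, 166.0, 169.0, 171.0, 172.0, 176.0, 178.0] [ 26.69863014  30.06849315 148.10958904]
```

The pointer is at −63° and the green mark at −59°, with white at about −20°, so the knob is one click on. Next is the lock cap.

{"fn": "send_rows", "kwargs": {
  "deltas": [
    {"slide": [0.89,0.66,0],"twist": [0,0,0],"claw": 0},
    {"slide": [0.89,0.66,0],"twist": [0,0,0],"claw": 0},
    {"slide": [0.88,0.67,0],"twist": [0,0,0],"claw": 0},
    {"slide": [0,0,0.8],"twist": [0,0,0],"claw": 0},
    {"slide": [0,0,0.8],"twist": [0,0,0],"claw": 0}
  ]
}}

```text
t: 15.2
tool_pos: [0.5405, 0.1812, 0.2353]
orientation: [0.458, 0.889, -0.0, 0.0]
force: [0.1, -0.4, -0.2]
width: 0.003
finger_force: 0.0
```

{"fn": "send_rows", "kwargs": {
  "deltas": [
    {"slide": [0,0,0.4],"twist": [0,0,0],"claw": 0},
    {"slide": [0,0,0.2],"twist": [0,0,0],"claw": 0},
    {"slide": [0,0,0],"twist": [0,0,0],"claw": 0}
  ]
}}

```text
t: 15.58
tool_pos: [0.5406, 0.1804, 0.2183]
orientation: [0.459, 0.888, -0.0, -0.0]
force: [0.0, 0.2, -0.7]
width: 0.003
finger_force: 0.0
```

```bash
python3 -c "from h import *;st(.5397,.1803,.197)"
```

```text
t 15.57 pos [0.5406 0.1804 0.2183] yaw_y 35.36 tilt [-0. -0.] q6 1.276 F [ 0.   0.2 -0.7] M [ 0.052  0.019 -0.007] tau6 -0.0 w 0.3 ff 0.0 
 go slide [ 0.02 -0.03  0.71]
```

{"fn": "send_rows", "kwargs": {
  "deltas": [
    {"slide": [0,0,0.25],"twist": [0,0,0],"claw": 0},
    {"slide": [0,0,0.1],"twist": [0,0,0],"claw": 0},
    {"slide": [0,0,0.1],"twist": [0,0,0],"claw": 0}
  ]
}}

```text
t: 15.95
tool_pos: [0.5406, 0.1805, 0.2058]
orientation: [0.459, 0.888, 0.0, 0.0]
force: [-4.2, -1.2, 14.2]
width: 0.002
finger_force: 7.4
```

{"fn": "send_rows", "kwargs": {
  "deltas": [
    {"slide": [0,0,0.1],"twist": [0,0,0],"claw": 0},
    {"slide": [0,0,0.1],"twist": [0,0,0],"claw": 0},
    {"slide": [0,0,0],"twist": [0,0,0],"claw": 0}
  ]
}}

```text
t: 16.32
tool_pos: [0.5405, 0.1805, 0.1985]
orientation: [0.459, 0.889, 0.0, 0.0]
force: [0.4, -0.7, 0.2]
width: 0.003
finger_force: 0.2
```

{"fn": "send_rows", "kwargs": {
  "deltas": [
    {"slide": [0,0,0.06],"twist": [0,0,0],"claw": 0},
    {"slide": [0,0,0.04],"twist": [0,0,0],"claw": 0},
    {"slide": [0,0,0],"twist": [0,0,0],"claw": 0}
  ]
}}

```text
t: 16.7
tool_pos: [0.5406, 0.1805, 0.1979]
orientation: [0.459, 0.889, 0.001, 0.001]
force: [-3.4, -0.7, 13.9]
width: 0.001
finger_force: 6.6
```

{"fn": "send_rows", "kwargs": {
  "deltas": [
    {"slide": [0,0,-0.5],"twist": [0,0,0],"claw": 0},
    {"slide": [0,0,-1],"twist": [0,0,0],"claw": 0},
    {"slide": [0,0,-1],"twist": [0,0,0],"claw": 0},
    {"slide": [1,0,0],"twist": [0,0,0],"claw": 0},
    {"slide": [1,0,0],"twist": [0,0,0],"claw": 0}
  ]
}}

```text
t: 17.32
tool_pos: [0.5059, 0.2299, 0.2714]
orientation: [0.459, 0.888, 0.0, 0.0]
force: [0.6, -0.1, 0.2]
width: 0.002
finger_force: 0.0
```

{"fn": "send_rows", "kwargs": {
  "deltas": [
    {"slide": [1,0,0],"twist": [0,0,0],"claw": 0},
    {"slide": [1,0,0],"twist": [0,0,0],"claw": 0},
    {"slide": [1,0,0],"twist": [0,0,0],"claw": 0},
    {"slide": [1,0,0],"twist": [0,0,0],"claw": 0},
    {"slide": [0,0,0],"twist": [0,0,0],"claw": 0}
  ]
}}

```text
t: 17.95
tool_pos: [0.4353, 0.3286, 0.2708]
orientation: [0.457, 0.889, -0.0, -0.0]
force: [0.2, 0.0, -0.3]
width: -0.0
finger_force: 0.0
```

Run:
```python
from h import *
st()
for n in('top','side'):
    im,P,c=pts(n); hsv=cv2.cvtColor(im,cv2.COLOR_RGB2HSV); z=P[...,2]
    red=(np.hypot(P[...,0]-.54,P[...,1]-.18)<.02)&(hsv[...,1]>150)&((hsv[...,0]<5)|(hsv[...,0]>175))&(z>.15)
    print(n,red.sum(),np.percentile(z[red],[50,95]).round(4) if red.any() else '')
    q=P[(np.hypot(P[...,0]-.538,P[...,1]-.081)<.04)&(z>.193)&(z<.206)]
    if len(q)>50: print(cv2.minAreaRect((q[:,:2]*1000).astype(np.float32)))
    if n=='top': cv2.imwrite('pics/t4.png',cv2.resize(im[120:270,100:420],None,fx=2.5,fy=2.5)[:,:,::-1])
```

```text
t 17.95 pos [0.4353 0.3286 0.2708] yaw_y 35.55 tilt [-0.0003  0.    ] q6 1.597 F [ 0.2  0.  -0.3] M [0.03  0.018 0.008] tau6 0.096 w -0.0 ff 0.0 
 go slide [-8.71 -2.02  2.56]
top 66 [0.1762 0.1781]
((538.5007934570312, 80.72929382324219), (13.947505950927734, 49.31959915161133), 30.702373504638672)
side 113 [0.1685 0.1764]
((538.4904174804688, 81.41173553466797), (16.08032989501953, 50.16716003417969), 30.91046142578125)
```

View pics/t4.png

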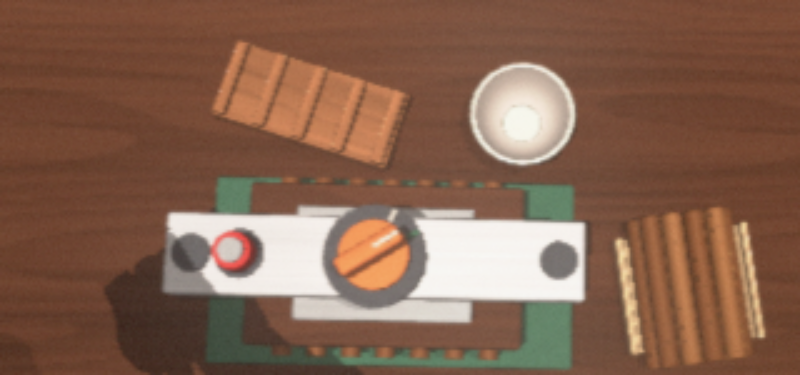

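The view shows the cap down at (232,250), with its top at 176 mm. The pointer (390,238) is at the green mark (410,232), and the bowl, mould half and tray have not moved. Handing in.

```bash
python3 -c "
from bench import arm
print(arm.job_done())"
```

```text
the job is handed in; nothing more can be done
None
```

I turned the knob one click, with its pointer resting at the green mark, pressed the lock cap home (top at 176 mm), left the bowl, mould half and tray where they were, and handed the job in; it returned no verdict.

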